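Hang the lift-off door back on the cup cupboard

ROBOT

A 7-joint arm with a two-finger parallel gripper is mounted at the origin on the work surface. World frame = base frame: x ahead of the robot, y to its left, z up, the work surface at z = 0. Lengths are in m, angles in rad, forces in N, time in s.
With the tool pointing down it reaches from about 0.4 to 0.875 m from the base axis. Payload 19.3 kg.
Tool frame: the origin (TCP) lies at the very end of the fingers, on their centre line; the grasp point (between the pads) lies 19 mm behind it; z points along the fingers, y is the line along which they close (so a half turn about z gives the same grasp; the last joint's range is limited). The gripper opens to 85 mm and grips with 20 to 120 N. Pads are 22 mm wide; open, the fingers measure 114 mm over their backs; the gripper's body (76 mm by 85 mm) begins 54 mm behind the grasp point. The pads swing forward as they close: fully open they stand 13 mm farther back than shut.
Start: joints at [1.067, 0.521, -0.036, 1.599, 0.021, 1.021, -0.113], TCP at [0.263, -0.567, 0.193] pointing down, gripper open.
Joint ranges: [-2.91, 2.91], [-0.3, 2.13], [-1.5, 1.42], [0.17, 2.43], [-1.26, 4.41], [0.16, 1.93], [-2.52, 2.52]. Speed limits (rad/s): [1.89, 1.89, 2.39, 2.39, 3.01, 3.01, 3.01].

INTERFACE

Orientations are given as [roll, pitch, yaw] about the fixed x, y, z axes, in that order (R = Rz(yaw) Ry(pitch) Rx(roll)).
In Python, from workcell import monitor, optics, job_done gives the robot as it stands.
- The arm moves only by the shell command python3 -m handwheel 'ROWS' [FORCE]. ROWS is JSON, a list of rows, each an object of numbers: "dx", "dy", "dz": the shift along the tool's x, y, z in cm; "wx", "wy", "wz": the turn, a rotation vector about the tool's x, y, z in rad; "claw": the opening in per cent of the stroke, from 0 (shut) to 100 (fully open). A call has 1 to 8 rows; each row shifts and turns the commanded pose from where the row before left it, along the tool's axes as they then stand; what a row does not reach is not made up. A row lasts 1/8 s, in which the tool goes at most 62.5 mm and 10.7 degrees, less where a joint would pass 70% of its speed; a pose out of reach is approached as far as the arm can. A call with a gripper value outside its range is refused whole. The fingers move at their own pace and stop on an object; FORCE is the grip in N (left out, the last holds). Time passes only in rows, so rows that do not move let the fingers close. It gives the time, the measured TCP pose, the force, the opening and the grip force at its end, in the units of the state.
- monitor.observe(): the state, without advancing time (a new reading comes with each control period).
- optics.grab_frame(name): name is "scene" or "top" or "wrist"; returns a dict with "frame" (480x640x3 uint8, blue, green, red), "fovy" (degrees; the focal length in pixels is half the picture's height over the tangent of half this angle, whatever the lens; pixels are square), "cx", "cy" (the principal point, pixels), "R" (3x3) and "t" (3): a world point X has camera coordinates R X + t. Camera axes: x right, y down, z forward; pixel columns grow to the right and rows downward; lengths in m; the calibration is good to about 2 mm. A picture is of the moment at which its call begins. There is no depth.
- job_done(): hands the job in; it is judged then, once.
Trained networks look in the newest picture that a camera, given by its name, has taken for a name from the list of things; names that differ only in an ending like _2 or _b are one class to them, and where a whole thing is asked for, a point or a joint stands for the part that bears it (a point fixed in the world has none). Each returns a list of dicts, best first, with "p" (0 to 1); they miss things now and then, are a little off and sometimes report something else, mostly with a low value. They report only what shows in the picture. A call takes as long as a camera call. They do not tell look-alikes from the thing itself.
- optics.masks_of(name, camera): "region" (480x640 bool, what is visible of it) and "rect" ([left, top, width, height] in pixels, round what is visible of it).
The state is a dict: "clock": time; "qpos": joint angles; "qd": joint speeds; "joint_efforts": joint torques, N m; "position": TCP position; "tool_rot": TCP orientation; "force": force on the tool from outside, world axes, zero at the start; "moment": the same for the moment, N m; "grip_width": finger opening in m; "finger_force": force on a finger pad.
Only numpy, scipy, OpenCV 4.12 (cv2) and the standard library are available. Lean on these libraries where they do the work, as an engineer would, in place of code of your own. Each camera call takes 0.05 s, during which the arm holds its last target. There are 200 camera calls.

TASK

The cup cupboard's lift-off door was taken off for cleaning and stands in the wire tray rack. Lift it out, hang it back with both its knuckles fully down on the cupboard's two hinge pins, feeling for the pins gently and never forcing it, and swing it shut against its bumpers. Leave the boards, crockery and bottles where they are.

Things in the scene. Friction and masses are not known exactly. Their poses are not given: they have to be found in the camera images.
- door: lift-off cupboard door: brown wooden panel 210 wide (its x), 15 thick (y), 170 high (z), 0.4 to 0.65 kg, balanced near the panel's middle. Origin: centre of the panel's underside. Two steel knuckles stand off its +x edge; outer face +y. At the start it stands upright in one of the rack's three slots, underside 16 above the counter, knuckles on the end away from the robot
- door_top (a point): middle of the door's top edge, 170 above its underside (axes as the door's); free to be pinched from above across the 15 thickness
- knuckle_low (a point): centre of the bottom opening of the door's lower knuckle, at door x = 119, y = 0, z = 20 (axes as the door's). Both knuckles are plain steel tubes on one upright axis, open at both ends: 22 long, outer diameter 19, bore 13; the panel's edge is 14 from their axis
- knuckle_high (a point): centre of the bottom opening of the door's upper knuckle, at door x = 119, y = 0, z = 128: like the lower one, 108 above it. The lower knuckle cannot pass down through the upper pin, so the door comes over the pins from the front at a height between, not from above the cupboard
- free_edge (a point): middle of the door's free upright edge, far from the knuckles: door x = -105, y = 0, z = 85 (axes as the door's)
- knob (a point): outer end of the small steel knob on the door's outer face (+y): diameter 22, standing 23 off the face, at door x = -80, z = 85; the face above z = 110 is clear of it
- cupboard: small brown wooden cup cupboard fixed on the counter, 220 wide (y), 200 deep (x), 188 high. Origin: centre of its underside, on the counter. Its open front is the plane x = -100 and looks to its -x, to the robot. On its left side (+y) a steel hinge strip carries two upright pintle pins on one axis: diameter 10, flat ends, each standing 18 above a barrel of diameter 16
- hinge_axis (a point): NOMINAL pin axis, at counter level: cupboard x = -115.5, y = 121 (axes as the cupboard's). The strip is screwed on through slotted holes over packing, so the true axis of both pins stands up to 6 off along x and 5 along y, upright and firm; no reading shows it. Pin ends at heights 53 and 161 (both enter at once), barrel tops, where the knuckles come to rest, at 35 and 143
- bumper (a point): the place of the middle of the door's free edge when shut: cupboard x = -111.5, y = -103, z = 100. The door then rests on two 4 mm rubber bumpers on the cupboard's front, its x along cupboard +y. There is no catch. Open at a right angle the hung door's x is along cupboard +x. It swings with slight friction, stays where left and may sag 0.03 rad; underside 15, top 185 above the counter
- rack: steel-wire tray rack fixed on the counter, 170 x 208. Origin: on the counter under its middle. Three slots run along its x, at rack y = -70, 0 and 70, each 18 wide between wire loops 75 high; slot floor at 16. The door stands in one slot, two boards in the others
- board_a: light wooden board in the rack, 210 x 15 x 105 high; origin centre of its underside
- board_b: white chopping board in the rack, 180 x 15 x 95 high; origin centre of its underside
- rice_bowl: upturned white rice bowl, diameter 110, 62 high, on the rear half of the cupboard's top; origin centre of its underside
- cup_a: upturned blue tea cup, diameter 72, 58 high, on the cup tray at the right; origin centre of its underside
- cup_b: another such tea cup on the same tray
- tumbler: upturned glass, diameter 68, 95 high, between rack and cupboard towards the back; origin centre of its underside
- sauce: sauce bottle, diameter 58, 170 high, in the white condiment box at the back left; origin centre of its underside
- shaker: small spice shaker, diameter 40, 85 high, in the condiment box; origin centre of its underside
Mind the look-alikes: they are no part of the job. Of the things that look like the door, the largest one is meant.

How it is judged:
By the outcome, as a careful person would: the job done as asked, in the order asked, and still so for the second after the job is handed in, with the robot touching nothing.
It also fails if it takes over 72 s, if anything falls off the work surface, if the arm or the gripper's body presses on something with over 40 N, if the wrist force passes 120 N, or if a joint passes its speed limit or range.

## Working session

There is one attempt and no reset: what is moved stays moved. The work goes in short steps, Python scripts to look and compute and a shell command to move; the robot and the scene stay as the last step left them, time stands still between calls to the robot, and variables do not carry over. Pictures are saved under pics/ and viewed, at most 10 in all, crops included, and the job is handed in when it is done.

```bash
ls; mkdir -p pics
cat > h.py <<'E'
import numpy as np, cv2
from workcell import monitor, optics
def cam(n):
    f=optics.grab_frame(n); f['f']=240/np.tan(np.radians(f['fovy'])/2); f['R']=np.array(f['R']); f['t']=np.array(f['t']); return f
def ray(f,u,v):
    d=f['R'].T@np.array([(u-f['cx'])/f['f'],(v-f['cy'])/f['f'],1]); return -f['R'].T@f['t'],d
def atz(f,u,v,z):
    o,d=ray(f,u,v); return o+d*(z-o[2])/d[2]
def proj(f,X):
    c=f['R']@np.array(X)+f['t']; return f['f']*c[:2]/c[2]+[f['cx'],f['cy']]
E
python3 - <<'E'
from h import *
for n in ['scene','top']:
    f=cam(n); cv2.imwrite(f'pics/{n}0.png',f['frame']); print(n,f['fovy'],f['cx'],f['cy'],(-f['R'].T@f['t']).round(3))
    for k in ['door','cupboard','rack','board_a','knob']:
        for m in optics.masks_of(k,n): print(k,round(m['p'],2),m['rect'])
print(monitor.observe())
E
```

```text
pics
scene 44.07053627946408 316.5903917831271 228.33848885174044 [1.28  0.796 1.079]
door 0.92 [471.1, 322.3, 86.9, 65.1]
door 0.87 [452.6, 238.4, 45.5, 66.7]
door 0.74 [340.5, 230.2, 85.7, 86.7]
cupboard 0.96 [157.2, 202.5, 136.5, 138.5]
rack 0.98 [363.4, 275.1, 97.5, 96.0]
board_a 0.63 [369.4, 273.0, 67.8, 58.6]
board_a 0.57 [384.6, 285.0, 77.9, 70.7]
knob 0.84 [470.9, 324.4, 85.9, 62.1]
knob 0.56 [457.3, 233.8, 45.2, 67.3]
top 46.852207252557456 320.45775321943 242.0584325374226 [0.405 0.012 1.433]
door 0.97 [217.2, 198.1, 40.8, 102.6]
door 0.89 [154.5, 323.1, 73.1, 34.7]
door 0.89 [74.9, 261.3, 72.6, 25.2]
door 0.63 [258.2, 132.9, 26.1, 34.3]
cupboard 0.8 [302.0, 94.5, 120.2, 115.9]
rack 0.97 [181.4, 220.7, 82.6, 76.5]
board_a 0.93 [200.5, 213.3, 27.4, 74.2]
board_a 0.7 [167.0, 205.4, 37.1, 81.4]
knob 0.83 [156.4, 322.4, 64.9, 31.7]
knob 0.82 [73.1, 266.0, 73.6, 21.9]
knob 0.79 [220.7, 202.9, 35.9, 97.8]
{'clock': 0.6, 'qpos': array([ 1.06677267,  0.52139248, -0.03628336,  1.59949338,  0.02121245,
        1.02109727, -0.11278092]), 'qd': array([ 8.38620966e-05,  1.10897318e-03,  7.90263415e-05, -7.36835763e-04,
       -9.75282582e-04, -1.20899453e-04, -8.56054712e-04]), 'joint_efforts': array([ 2.59358021e-03, -9.26519537e+01,  1.97949328e+00, -3.70151460e+01,
        1.82685710e-02,  2.23553892e-03,  1.40249049e-04]), 'position': array([ 0.26267904, -0.5671169 ,  0.19259804]), 'tool_rot': array([-3.14158857e+00,  1.82794502e-05,  4.33791774e-01]), 'force': array([0.65675285, 0.48360555, 0.16488352]), 'moment': array([-0.00440288,  0.0195656 ,  0.03477442]), 'finger_force': 0.0, 'grip_width': 0.08528858838933241}
```

View pics/scene0.png

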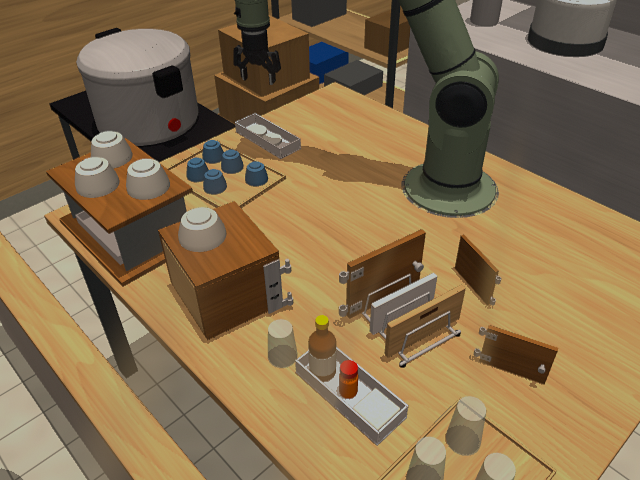

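View pics/top0.png

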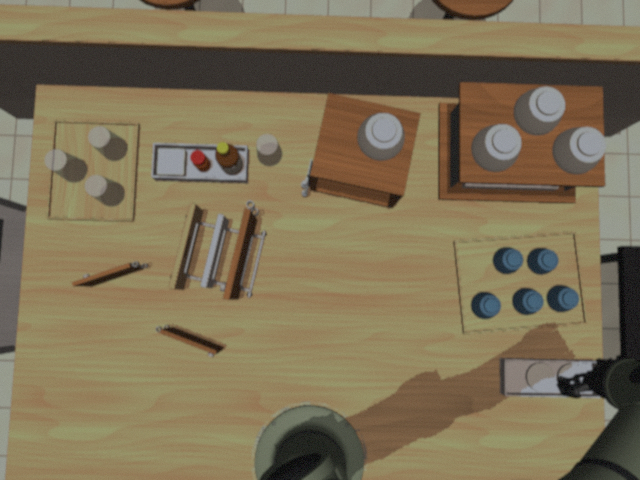

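The rack door at top (240,250) / scene (385,272) is the largest. The two other doors, at top (112,273) and (190,339), stand loose on the counter and are smaller. I'll confirm with enlarged crops.

Run:
```python
import cv2
a=cv2.imread('pics/top0.png')[85:310,165:430]; cv2.imwrite('pics/topc.png',cv2.resize(a,None,fx=3,fy=2.6667*1.0) if 0 else cv2.resize(a,None,fx=2.6,fy=2.6,interpolation=cv2.INTER_CUBIC))
a=cv2.imread('pics/scene0.png')[195:375,150:470]; cv2.imwrite('pics/scenec.png',cv2.resize(a,None,fx=2.5,fy=2.5,interpolation=cv2.INTER_CUBIC))
```

```text
(no output)
```

View pics/topc.png

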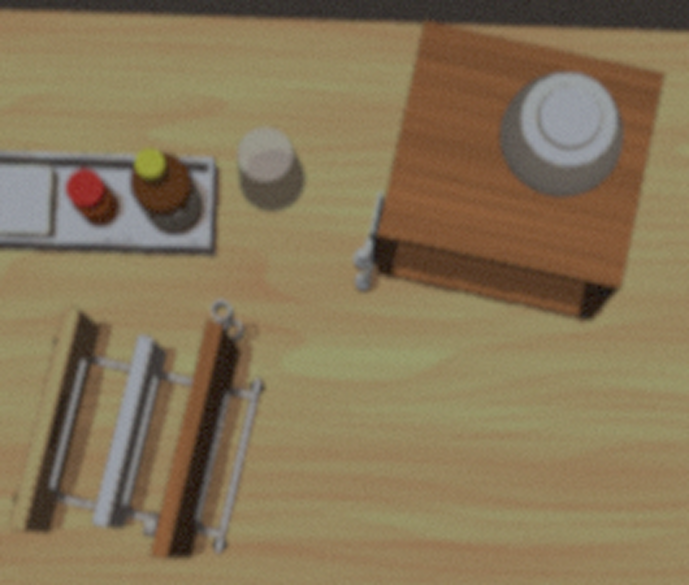

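View pics/scenec.png

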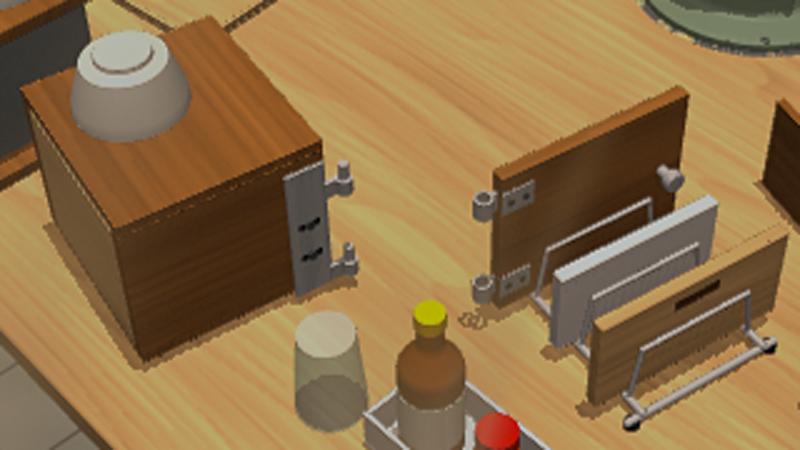

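The crops confirm it. The full-size door, with two knuckles at the far end and the knob facing the white board, is in the right-hand slot. The cupboard with its pins is at crop (345,175) and (350,260). Next I'll fit the poses.

```bash
cat > fit.py <<'E'
from h import *
from scipy.optimize import least_squares
T=cam('top');S=cam('scene')
tp=lambda p:np.array(p)/2.6+[165,85]-.3
sp=lambda p:np.array(p)/2.5+[150,195]-.3
def fit(obs,z0,x0):
    def P(q,l): c,s=np.cos(q[2]),np.sin(q[2]); return [q[0]+c*l[0]-s*l[1],q[1]+s*l[0]+c*l[1],z0+l[2]]
    r=lambda q:np.concatenate([proj(f,P(q,l))-p for f,l,p in obs])
    s=least_squares(r,x0,loss='soft_l1'); return s.x,r(s.x).reshape(-1,2).round(1),lambda l:np.array(P(s.x,l)),
cup=[(T,(.1,.11,.188),tp((425,22))),(T,(.1,-.11,.188),tp((662,73))),(T,(-.1,-.11,.188),tp((620,285))),(T,(-.1,.11,.188),tp((378,235))),
(S,(-.1,.11,.188),sp((322,148))),(S,(.1,.11,.188),sp((118,228))),(S,(.1,-.11,.188),sp((22,90))),(S,(-.1,-.11,.188),sp((208,17)))]
q,r,P=fit(cup,0,[.75,-.1,-.2]); print('cup',q.round(4),r.tolist()); print('hinge',P((-.1155,.121,0)).round(4))
for z,p in((.161,(343,163)),(.053,(348,244))): print('pin scene',atz(S,*sp(p),z).round(4))
print('hinge proj in top crop',((proj(T,P((-.1155,.121,.161)))-[164.7,84.7])*2.6).round(0))
door=[(T,(.105,0,.17),tp((218,322))),(T,(-.105,0,.17),tp((162,554))),(S,(.105,.0075,.17),sp((497,181))),(S,(-.105,.0075,.17),sp((688,95))),(S,(-.08,.0305,.085),sp((675,180)))]
q,r,P=fit(door,.016,[.6,.3,-.2]); print('door',q.round(4),r.tolist(),'top',P((0,0,.17)).round(4),'kn',P((.119,0,.15)).round(4))
E
python3 fit.py
```

```text
cup [ 0.7624 -0.1076 -0.1812] [[-1.3, -0.2], [0.2, -0.3], [0.0, 1.2], [-1.1, 0.6], [-0.2, -3.2], [-1.4, 1.1], [-1.9, -0.3], [0.5, -0.7]]
hinge [0.6706 0.0322 0.    ]
pin scene [0.6718 0.0321 0.161 ]
pin scene [0.6707 0.0299 0.053 ]
hinge proj in top crop [360. 257.]
door [ 0.5021  0.1755 -0.2004] [[-0.3, -0.3], [-1.1, 1.1], [0.1, -0.7], [-0.7, -0.8], [-1.1, 1.7]] top [0.5021 0.1755 0.186 ] kn [0.6187 0.1518 0.166 ]
```

```bash
cat >> h.py <<'E'
from scipy.spatial.transform import Rotation as Ro
def delta(p,yaw,s=None):
    s=s or monitor.observe(); R=Ro.from_euler('xyz',s['tool_rot']); G=Ro.from_euler('xyz',[np.pi,0,yaw])
    print('cm',(R.inv().apply(np.array(p)-s['position'])*100).round(2),'rot',(R.inv()*G).as_rotvec().round(3),'t',s['clock'])
E
python3 -m handwheel '[{"dz":-2.5,"wz":0.16},{"dz":-2.5,"wz":0.16},{"dz":-2.5,"wz":0.16},{"dz":-2.5,"wz":0.155}]' 40
python3 -c "
from h import *
delta([.502,.1755,.28],-.2)"
```

```text
cm [ 52.92 -57.33  -8.74] rot [-0.     0.     0.634] t 0.7schema error: expected keys dx, dy, dz, wx, wy, wz, claw
```

```bash
python3 -m handwheel '[{"dx":0,"dy":0,"dz":-2.5,"wx":0,"wy":0,"wz":0.16,"claw":100},{"dx":0,"dy":0,"dz":-2.5,"wx":0,"wy":0,"wz":0.16,"claw":100},{"dx":0,"dy":0,"dz":-2.5,"wx":0,"wy":0,"wz":0.16,"claw":100},{"dx":0,"dy":0,"dz":-2.5,"wx":0,"wy":0,"wz":0.155,"claw":100}]' 40
python3 -c "
from h import *
delta([.502,.1755,.28],-.2)"
```

```text
clock: 1.2
position: [0.2627, -0.567, 0.2935]
tool_rot: [3.142, -0.0, -0.206]
force: [-0.6, 0.1, -0.3]
grip_width: 0.0854
finger_force: 0.0
cm [  8.21 -77.58   1.35] rot [ 0.    -0.    -0.006] t 1.2
```

```bash
python3 -m handwheel '[{"dx":1,"dy":-5.2,"dz":0,"wx":0,"wy":0,"wz":0,"claw":100},{"dx":1,"dy":-5.2,"dz":0,"wx":0,"wy":0,"wz":0,"claw":100},{"dx":1,"dy":-5.2,"dz":0,"wx":0,"wy":0,"wz":0,"claw":100},{"dx":1,"dy":-5.2,"dz":0,"wx":0,"wy":0,"wz":0,"claw":100},{"dx":1,"dy":-5.2,"dz":0,"wx":0,"wy":0,"wz":0,"claw":100},{"dx":1,"dy":-5.2,"dz":0,"wx":0,"wy":0,"wz":0,"claw":100},{"dx":1,"dy":-5.2,"dz":0,"wx":0,"wy":0,"wz":0,"claw":100},{"dx":1,"dy":-5.2,"dz":0,"wx":0,"wy":0,"wz":0,"claw":60}]' 
python3 -m handwheel '[{"dx":0,"dy":-5.2,"dz":0,"wx":0,"wy":0,"wz":0,"claw":60},{"dx":0,"dy":-5.2,"dz":0,"wx":0,"wy":0,"wz":0,"claw":60},{"dx":0,"dy":-5.2,"dz":0,"wx":0,"wy":0,"wz":0,"claw":60},{"dx":0,"dy":-5.2,"dz":0,"wx":0,"wy":0,"wz":0,"claw":60},{"dx":0,"dy":-5.2,"dz":0,"wx":0,"wy":0,"wz":0,"claw":60},{"dx":0,"dy":-5.0,"dz":0,"wx":0,"wy":0,"wz":0,"claw":60},{"dx":0,"dy":-4,"dz":0,"wx":0,"wy":0,"wz":0,"claw":60},{"dx":0,"dy":0,"dz":0,"wx":0,"wy":0,"wz":0,"claw":60}]' 
python3 -c "
from h import *
delta([.502,.1755,.28],-.2)
f=cam('wrist');cv2.imwrite('pics/w1.png',f['frame'])
print([(m['p'],m['rect']) for m in optics.masks_of('door','wrist')])
for p in [(.105,.0),(-.105,0)]:
  c,s=np.cos(-.2),np.sin(-.2); print(proj(f,[.5021+c*p[0]-s*p[1],.1755+s*p[0]+c*p[1],.186]))
"
```

```text
clock: 2.2
position: [0.4247, -0.1739, 0.2929]
tool_rot: [3.141, -0.001, -0.201]
force: [0.7, -0.5, -0.2]
grip_width: 0.0697
finger_force: 0.0
clock: 3.2
position: [0.4939, 0.1704, 0.2923]
tool_rot: [-3.141, 0.001, -0.197]
force: [0.3, -0.7, 0.2]
grip_width: 0.0513
finger_force: 0.0
cm [ 0.69 -0.66  1.23] rot [-0.001  0.001  0.003] t 3.2
[(0.84, [289.0, 52.7, 34.6, 270.4]), (0.8, [0.0, 226.0, 144.1, 97.6]), (0.66, [194.2, 317.8, 123.4, 61.1])]
[311.56590286  76.31574132]
[312.89160973 317.57487925]
```

View pics/w1.png

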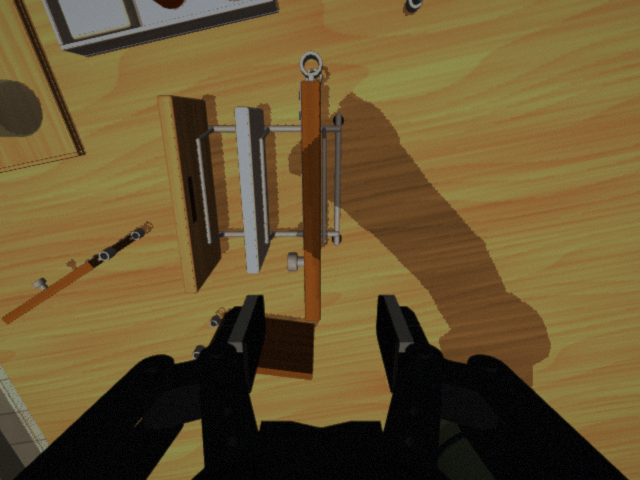

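Wrist view: the door's top edge runs from (311,82) to (313,320), and the knuckle ring is at (311,66). It agrees with the fit to about 4 mm, lying slightly nearer the robot. I'll descend and pinch.

```bash
python3 -m handwheel '[{"dx":0.4,"dy":-0.65,"dz":2,"wx":0,"wy":0,"wz":0,"claw":60},{"dx":0,"dy":0,"dz":4,"wx":0,"wy":0,"wz":0,"claw":60},{"dx":0,"dy":0,"dz":4,"wx":0,"wy":0,"wz":0,"claw":60},{"dx":0,"dy":0,"dz":3,"wx":0,"wy":0,"wz":0,"claw":60},{"dx":0,"dy":0,"dz":1.7,"wx":0,"wy":0,"wz":0,"claw":60},{"dx":0,"dy":0,"dz":0,"wx":0,"wy":0,"wz":0,"claw":0},{"dx":0,"dy":0,"dz":0,"wx":0,"wy":0,"wz":0,"claw":0},{"dx":0,"dy":0,"dz":0,"wx":0,"wy":0,"wz":0,"claw":0}]' 50
python3 -m handwheel '[{"dx":0,"dy":0,"dz":0,"wx":0,"wy":0,"wz":0,"claw":0},{"dx":0,"dy":0,"dz":0,"wx":0,"wy":0,"wz":0,"claw":0},{"dx":0,"dy":0,"dz":0,"wx":0,"wy":0,"wz":0,"claw":0},{"dx":0,"dy":0,"dz":0,"wx":0,"wy":0,"wz":0,"claw":0}]' 80
```

```text
clock: 4.3
position: [0.5005, 0.1737, 0.1473]
tool_rot: [-3.14, -0.003, -0.201]
force: [0.2, 0.8, 10.3]
grip_width: 0.0004
finger_force: 5.0
clock: 4.8
position: [0.5005, 0.1736, 0.1473]
tool_rot: [-3.14, -0.003, -0.201]
force: [-0.6, 0.7, 8.7]
grip_width: 0.0
finger_force: 4.6
```

```bash
python3 -c "
from h import *
f=cam('wrist')['frame'];g=cam('scene')['frame'][195:375,310:550]
g=cv2.resize(g,None,fx=2,fy=2);f=cv2.resize(f,(480,360));cv2.imwrite('pics/w2.png',cv2.resize(np.hstack([f,g]),(800,300)))
"
```

```text
(no output)
```

View pics/w2.png

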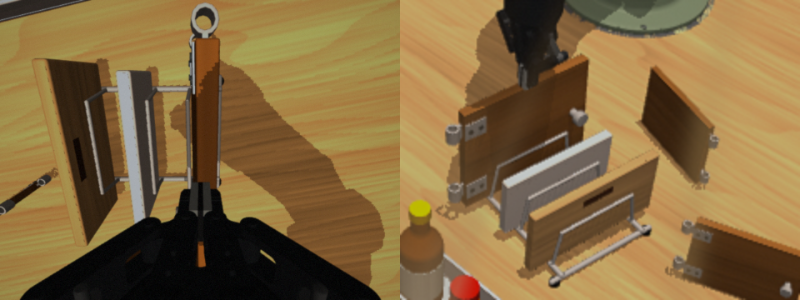

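```bash
python3 -c "
from h import *
f=cam('wrist');print('wrist cam',(-f['R'].T@f['t']).round(3),f['f'],proj(f,monitor.observe()['position']))
for p in [(.105,.0),(-.105,0),(0,0),(.105,.0075),(.105,-.0075)]:
  c,s=np.cos(-.2),np.sin(-.2); print(p,proj(f,[.4987+c*p[0]-s*p[1],.1762+s*p[0]+c*p[1],.186])*.625)
h=cv2.resize(f['frame'][250:450,240:420],None,fx=2.2,fy=2.2)
S=cam('scene');print('scene tcp',proj(S,monitor.observe()['position']))
g=cv2.resize(S['frame'][190:300,340:435],(380,440))
cv2.imwrite('pics/w3.png',np.hstack([h,g]))
print(monitor.observe()['grip_width'])
"
```

```text
wrist cam [0.583 0.156 0.33 ] 349.19362357283 [319.68237804 271.16044825]
(0.105, 0.0) [195.41155583  39.39472506]
(-0.105, 0) [197.4799833  294.82969225]
(0, 0) [196.6618295  193.79395773]
(0.105, 0.0075) [182.8277768   39.42281358]
(0.105, -0.0075) [207.9988284   39.36662874]
scene tcp [384.42171689 258.5545115 ]
-2.6478238780913465e-06
```

View pics/w3.png

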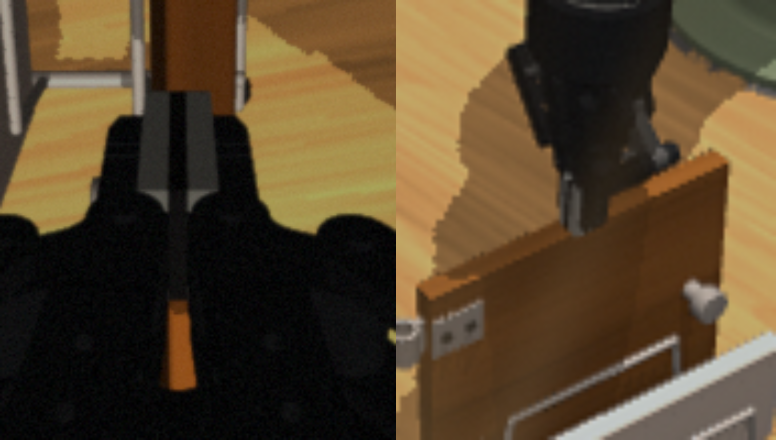

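```bash
python3 -c "
from h import *
S=cam('scene');print('tip@.186',atz(S,387,247,.186),'tip@.147',atz(S,387,247,.147),'door top c',proj(S,[.4987,.1762,.186]))
f=cam('wrist')
print('wrist tip@.186',atz(f,321,292,.186),atz(f,321,292,.147), 'axis',f['R'][2])
"
python3 -m handwheel '[{"dx":0,"dy":0,"dz":0,"wx":0,"wy":0,"wz":0,"claw":60},{"dx":0,"dy":0,"dz":0,"wx":0,"wy":0,"wz":0,"claw":60},{"dx":0,"dy":0,"dz":0,"wx":0,"wy":0,"wz":0,"claw":60},{"dx":0,"dy":0,"dz":0,"wx":0,"wy":0,"wz":0,"claw":60}]' 80
python3 -c "
from h import *
f=cam('wrist')['frame'];g=cam('scene')['frame'][190:300,340:435]
cv2.imwrite('pics/w4.png',np.hstack([cv2.resize(f[160:480,200:440],(330,440)),cv2.resize(g,(380,440))]))
"
```

```text
tip@.186 [0.50051351 0.1783674  0.186     ] tip@.147 [0.4664853  0.15139845 0.147     ] door top c [386.80968069 246.15621069]
wrist tip@.186 [0.50743753 0.17137168 0.186     ] [0.48703775 0.17553841 0.147     ] axis [-0.32008773  0.06734056 -0.94499159]
clock: 5.6
position: [0.4994, 0.173, 0.1458]
tool_rot: [-3.141, -0.0, -0.201]
force: [-0.5, 0.0, 0.4]
grip_width: 0.0511
finger_force: 0.0
```

View pics/w4.png

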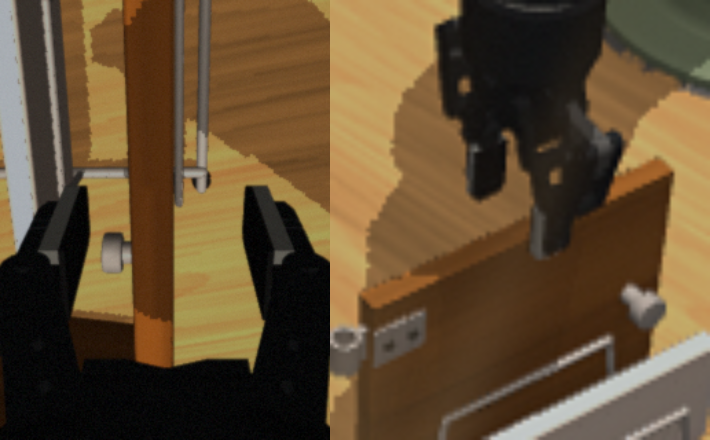

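The crop shows the pads closed on top of the top edge. The real finger ends stand about 3 cm higher than I assumed, and the door is now free between the open fingers. I'll go 2.5 cm deeper, shift 4 mm to the left, and close while watching the force.

```bash
python3 -m handwheel '[{"dx":0,"dy":-0.4,"dz":1,"wx":0,"wy":0,"wz":0,"claw":60},{"dx":0,"dy":0,"dz":1,"wx":0,"wy":0,"wz":0,"claw":60},{"dx":0,"dy":0,"dz":0.5,"wx":0,"wy":0,"wz":0,"claw":60},{"dx":0,"dy":0,"dz":0,"wx":0,"wy":0,"wz":0,"claw":60}]' 80
python3 -m handwheel '[{"dx":0,"dy":0,"dz":0,"wx":0,"wy":0,"wz":0,"claw":0},{"dx":0,"dy":0,"dz":0,"wx":0,"wy":0,"wz":0,"claw":0},{"dx":0,"dy":0,"dz":0,"wx":0,"wy":0,"wz":0,"claw":0},{"dx":0,"dy":0,"dz":0,"wx":0,"wy":0,"wz":0,"claw":0},{"dx":0,"dy":0,"dz":0,"wx":0,"wy":0,"wz":0,"claw":0}]' 80
```

```text
clock: 6.2
position: [0.4999, 0.1768, 0.12]
tool_rot: [3.141, 0.001, -0.201]
force: [-0.3, -1.2, -0.3]
grip_width: 0.0515
finger_force: 0.0
clock: 6.82
position: [0.5004, 0.1771, 0.121]
tool_rot: [-3.141, -0.001, -0.201]
force: [-1.0, 0.4, 5.3]
grip_width: 0.0135
finger_force: 78.1
```

```bash
python3 -m handwheel '[{"dx":0,"dy":0,"dz":-0.5,"wx":0,"wy":0,"wz":0,"claw":0},{"dx":0,"dy":0,"dz":-1.5,"wx":0,"wy":0,"wz":0,"claw":0},{"dx":0,"dy":0,"dz":-2,"wx":0,"wy":0,"wz":0,"claw":0},{"dx":0,"dy":0,"dz":-2,"wx":0,"wy":0,"wz":0,"claw":0},{"dx":0,"dy":0,"dz":-2,"wx":0,"wy":0,"wz":0,"claw":0},{"dx":0,"dy":0,"dz":-1,"wx":0,"wy":0,"wz":0,"claw":0},{"dx":0,"dy":0,"dz":0,"wx":0,"wy":0,"wz":0,"claw":0}]' 110
python3 -c "
from h import *
delta([.5065,.061,.21],-.181)
T=cam('top'); m=optics.masks_of('door','top')
print([(x['p'],x['rect']) for x in m])"
```

```text
clock: 7.7
position: [0.5004, 0.1769, 0.2112]
tool_rot: [-3.141, -0.001, -0.201]
force: [-0.0, 0.9, -6.6]
grip_width: 0.013
finger_force: 107.8
cm [ 2.92 11.24  0.12] rot [-0.    -0.001 -0.02 ] t 7.7
[(0.8, [72.9, 262.9, 70.7, 23.8]), (0.75, [157.3, 328.6, 64.9, 27.9]), (0.52, [235.3, 191.8, 22.4, 39.0]), (0.38, [168.3, 271.0, 15.5, 17.2])]
```

```bash
python3 -m handwheel '[{"dx":0.5,"dy":1.5,"dz":0,"wx":0,"wy":0,"wz":0,"claw":0},{"dx":0.5,"dy":2.2,"dz":0,"wx":0,"wy":0,"wz":0,"claw":0},{"dx":0.5,"dy":2.2,"dz":0,"wx":0,"wy":0,"wz":0,"claw":0},{"dx":0.5,"dy":2.2,"dz":0,"wx":0,"wy":0,"wz":0,"claw":0},{"dx":0.5,"dy":2.1,"dz":0,"wx":0,"wy":0,"wz":0,"claw":0},{"dx":0.4,"dy":1,"dz":0,"wx":0,"wy":0,"wz":-0.02,"claw":0},{"dx":0,"dy":0,"dz":0,"wx":0,"wy":0,"wz":0,"claw":0},{"dx":0,"dy":0,"dz":0,"wx":0,"wy":0,"wz":0,"claw":0}]' 110
python3 -c "
from h import *
delta([.5065,.061,.21],-.181)
f=cam('wrist');S=cam('scene')
np.savez('cal.npz',**{k+n:v for n,c in(('w',f),('s',S)) for k,v in c.items()})
a=f['frame'][0:250,170:420]; b=S['frame'][205:335,255:405]
cv2.imwrite('pics/w5.png',np.hstack([cv2.resize(a,(350,350)),cv2.resize(b,(404,350))]))
print(proj(f,[.671,.031,.161]),proj(S,[.671,.031,.161]))"
```

```text
clock: 8.8
position: [0.506, 0.0616, 0.2104]
tool_rot: [-3.142, 0.0, -0.182]
force: [0.6, -0.8, -5.4]
grip_width: 0.0131
finger_force: 107.9
cm [0.06 0.05 0.04] rot [-0.     0.    -0.001] t 8.8
[320.0766205  -45.86639269] [286.8610167  259.48898658]
```

View pics/w5.png

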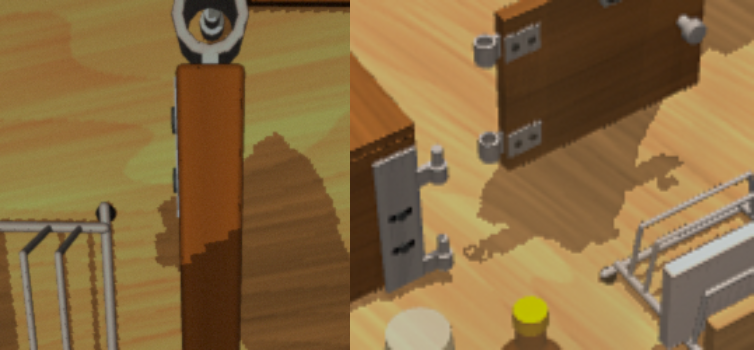

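The wrist half shows the upper knuckle ring at about (320,16) full-frame. The scene half shows the upper knuckle at (305,220), the upper pin tip at (287,261) and the lower pin tip at (290,293). The door hangs upright.

```bash
python3 -c "
from h import *
z=np.load('cal.npz'); L=lambda n:{k[:-1]:z[k] for k in z.files if k.endswith(n)}
f,S=L('w'),L('s'); c=lambda x,y:((x-350)/2.693+255-.2,y/2.693+205-.2)
u=.1054
print('kn wrist',atz(f,320,16,u+.15)); print('kn scene hi',atz(S,*c(486,40),u+.15),'lo',atz(S,*c(488,136),u+.042))
print('pin',atz(S,*c(437,150),.161),atz(S,*c(444,238),.053))
print('pred kn',.506-.0015*.98+.119*.9835,.0616-.119*.181)
for zz in(.161,.053): print(proj(f,[.671,.031,zz]))
"
```

```text
kn wrist [0.62057049 0.04022259 0.2554    ]
kn scene hi [0.62120578 0.04246126 0.2554    ] lo [0.62107988 0.04011033 0.1474    ]
pin [0.67279076 0.0338831  0.161     ] [0.67124646 0.03335128 0.053     ]
pred kn 0.6215665 0.040061
[320.0766205  -45.86639269]
[320.20973487   9.88548122]
```

```bash
python3 -m handwheel '[{"dx":0,"dy":0,"dz":2,"wx":0,"wy":0,"wz":0,"claw":0},{"dx":0,"dy":-0.15,"dz":2,"wx":0,"wy":0,"wz":0,"claw":0},{"dx":0,"dy":0,"dz":2,"wx":0,"wy":0,"wz":0,"claw":0},{"dx":0,"dy":0,"dz":0.2,"wx":0,"wy":0,"wz":0,"claw":0},{"dx":1,"dy":0,"dz":0,"wx":0,"wy":0,"wz":0,"claw":0},{"dx":1,"dy":0,"dz":0,"wx":0,"wy":0,"wz":0,"claw":0},{"dx":1,"dy":0,"dz":0,"wx":0,"wy":0,"wz":0,"claw":0},{"dx":0,"dy":0,"dz":0,"wx":0,"wy":0,"wz":0,"claw":0}]' 110
python3 -m handwheel '[{"dx":0.7,"dy":0,"dz":0,"wx":0,"wy":0,"wz":0,"claw":0},{"dx":0.7,"dy":0,"dz":0,"wx":0,"wy":0,"wz":0,"claw":0},{"dx":0.5,"dy":0,"dz":0,"wx":0,"wy":0,"wz":0,"claw":0},{"dx":0.2,"dy":0,"dz":0,"wx":0,"wy":0,"wz":0,"claw":0},{"dx":0,"dy":0,"dz":0,"wx":0,"wy":0,"wz":0,"claw":0},{"dx":0,"dy":0,"dz":0,"wx":0,"wy":0,"wz":0,"claw":0}]' 110
python3 -c "
from h import *
f=cam('wrist');print(monitor.observe()['force'].round(1),f['R'][2])
p=monitor.observe()['position'];k=p+np.array([.9835,-.181,0])*.1175;print(p,k,proj(f,[k[0],k[1],p[2]-.105+.15]),proj(f,[.6715,.033,.161]))
S=cam('scene');b=S['frame'][225:325,240:360]
cv2.imwrite('pics/w6.png',np.hstack([cv2.resize(f['frame'][0:100,260:380],(384,320),interpolation=2),cv2.resize(b,(384,320),interpolation=2)]))
"
```

```text
clock: 9.9
position: [0.5368, 0.0573, 0.1487]
tool_rot: [-3.141, -0.0, -0.182]
force: [-0.6, 0.5, -5.6]
grip_width: 0.0132
finger_force: 108.0
clock: 10.65
position: [0.5565, 0.0537, 0.1486]
tool_rot: [3.142, 0.0, -0.181]
force: [-0.4, -0.5, -6.3]
grip_width: 0.0134
finger_force: 108.0
[ 0.6  0.2 -5.9] [-0.32420826  0.05974521 -0.94409719]
[0.55649329 0.05369703 0.14860423] [0.67205454 0.03242953 0.14860423] [319.38141461  12.66860062] [318.5242065   35.35545475]
```

```bash
python3 -m handwheel '[{"dx":0,"dy":0,"dz":0.4,"wx":0,"wy":0,"wz":0,"claw":0},{"dx":0,"dy":0,"dz":0.4,"wx":0,"wy":0,"wz":0,"claw":0},{"dx":0,"dy":0,"dz":0.1,"wx":0,"wy":0,"wz":0,"claw":0},{"dx":0,"dy":0,"dz":0.1,"wx":0,"wy":0,"wz":0,"claw":0},{"dx":0,"dy":0,"dz":0.1,"wx":0,"wy":0,"wz":0,"claw":0},{"dx":0,"dy":0,"dz":0.1,"wx":0,"wy":0,"wz":0,"claw":0},{"dx":0,"dy":0,"dz":0,"wx":0,"wy":0,"wz":0,"claw":0}]'
python3 -c "
from h import *
s=monitor.observe();print(s['force'].round(1),s['moment'].round(2),s['position'].round(4))"
```

```text
clock: 11.62
position: [0.5567, 0.0538, 0.1369]
tool_rot: [-3.141, -0.0, -0.181]
force: [-5.1, 0.9, 3.4]
grip_width: 0.0129
finger_force: 109.3
[-5.1  0.9  3.4] [-0.02  0.39 -0.04] [0.5567 0.0538 0.1369]
```

```bash
python3 -m handwheel '[{"dx":0,"dy":0,"dz":-0.05,"wx":0,"wy":0,"wz":0,"claw":0},{"dx":-0.1,"dy":0,"dz":0,"wx":0,"wy":0,"wz":0,"claw":0},{"dx":-0.05,"dy":0,"dz":0,"wx":0,"wy":0,"wz":0,"claw":0},{"dx":0,"dy":0,"dz":0,"wx":0,"wy":0,"wz":0,"claw":0}]'
python3 -c "
from h import *
s=monitor.observe();print(s['force'].round(1),s['moment'].round(2),s['position'].round(4))"
```

```text
clock: 12.12
position: [0.5553, 0.0539, 0.1371]
tool_rot: [-3.142, -0.0, -0.181]
force: [1.6, -0.6, -2.0]
grip_width: 0.0129
finger_force: 108.4
[ 1.6 -0.6 -2. ] [-0.21 -0.81  0.02] [0.5553 0.0539 0.1371]
```

```bash
python3 -m handwheel '[{"dx":0,"dy":0,"dz":0.1,"wx":0,"wy":0,"wz":0,"claw":0},{"dx":0,"dy":0,"dz":0.1,"wx":0,"wy":0,"wz":0,"claw":0},{"dx":0,"dy":0,"dz":0,"wx":0,"wy":0,"wz":0,"claw":0}]'
python3 -c "
from h import *
s=monitor.observe();print(s['force'].round(1),s['moment'].round(2),s['position'].round(4))"
```

```text
clock: 12.5
position: [0.5548, 0.0537, 0.1346]
tool_rot: [3.141, 0.001, -0.181]
force: [1.1, -1.9, -5.1]
grip_width: 0.0128
finger_force: 108.1
[ 1.1 -1.9 -5.1] [-0.42 -0.17 -0.13] [0.5548 0.0537 0.1346]
```

It has entered: 2.5 mm deeper and the contact force is gone. I'll carry on down gently.

```bash
python3 -m handwheel '[{"dx":0,"dy":0.05,"dz":0.1,"wx":0,"wy":0,"wz":0,"claw":0},{"dx":0,"dy":0,"dz":0.15,"wx":0,"wy":0,"wz":0,"claw":0},{"dx":0,"dy":0,"dz":0.15,"wx":0,"wy":0,"wz":0,"claw":0},{"dx":0,"dy":0,"dz":0.1,"wx":0,"wy":0,"wz":0,"claw":0},{"dx":0,"dy":0,"dz":0,"wx":0,"wy":0,"wz":0,"claw":0}]'
python3 -c "
from h import *
s=monitor.observe();print(s['force'].round(1),s['moment'].round(2),s['position'].round(4))"
```

```text
clock: 13.12
position: [0.555, 0.0534, 0.13]
tool_rot: [3.141, 0.0, -0.181]
force: [-0.1, -1.1, -5.5]
grip_width: 0.0133
finger_force: 107.9
[-0.1 -1.1 -5.5] [-0.26 -0.01 -0.05] [0.555  0.0534 0.13  ]
```

```bash
python3 -m handwheel '[{"dx":0,"dy":0.05,"dz":0.2,"wx":0,"wy":0,"wz":0,"claw":0},{"dx":0,"dy":0,"dz":0.2,"wx":0,"wy":0,"wz":0,"claw":0},{"dx":0,"dy":0,"dz":0.2,"wx":0,"wy":0,"wz":0,"claw":0},{"dx":0,"dy":0,"dz":0.2,"wx":0,"wy":0,"wz":0,"claw":0},{"dx":0,"dy":0,"dz":0.1,"wx":0,"wy":0,"wz":0,"claw":0},{"dx":0,"dy":0,"dz":0,"wx":0,"wy":0,"wz":0,"claw":0}]'
python3 -c "
from h import *
s=monitor.observe();print(s['force'].round(1),s['moment'].round(2),s['position'].round(4))"
```

```text
clock: 13.88
position: [0.555, 0.053, 0.121]
tool_rot: [3.142, 0.0, -0.181]
force: [0.2, -0.3, -5.2]
grip_width: 0.0131
finger_force: 108.0
[ 0.2 -0.3 -5.2] [-0.   -0.02 -0.03] [0.555 0.053 0.121]
```

```bash
python3 -m handwheel '[{"dx":0,"dy":0,"dz":0.1,"wx":0,"wy":0,"wz":0,"claw":0},{"dx":0,"dy":0,"dz":0,"wx":0,"wy":0,"wz":0,"claw":0}]'
python3 -c "
from h import *
s=monitor.observe();print(s['force'].round(1),s['moment'].round(2),s['position'].round(4))"
```

```text
clock: 14.12
position: [0.5551, 0.053, 0.1201]
tool_rot: [-3.142, -0.0, -0.181]
force: [-0.2, -0.1, -3.6]
grip_width: 0.0132
finger_force: 108.1
[-0.2 -0.1 -3.6] [-0.06 -0.13  0.06] [0.5551 0.053  0.1201]
```

```bash
python3 -m handwheel '[{"dx":0,"dy":0,"dz":0.1,"wx":0,"wy":0,"wz":0,"claw":0},{"dx":0,"dy":0,"dz":0,"wx":0,"wy":0,"wz":0,"claw":0}]'
python3 -m handwheel '[{"dx":0,"dy":0,"dz":0,"wx":0,"wy":0,"wz":0,"claw":50},{"dx":0,"dy":0,"dz":0,"wx":0,"wy":0,"wz":0,"claw":50},{"dx":0,"dy":0,"dz":0,"wx":0,"wy":0,"wz":0,"claw":50},{"dx":0,"dy":0,"dz":0,"wx":0,"wy":0,"wz":0,"claw":50}]'
python3 -c "
from h import *
s=monitor.observe();print(s['force'].round(1),s['moment'].round(2),s['position'].round(4))
S=cam('scene');f=cam('wrist');b=S['frame'][205:335,235:415]
cv2.imwrite('pics/w7.png',np.hstack([cv2.resize(f['frame'],(400,300)),cv2.resize(b,(400,300),interpolation=2)]))
print([(m['p'],m['rect']) for m in optics.masks_of('door','scene')])"
```

```text
clock: 14.38
position: [0.5551, 0.053, 0.1193]
tool_rot: [-3.141, -0.0, -0.181]
force: [-3.2, 0.4, 0.9]
grip_width: 0.0133
finger_force: 109.0
clock: 14.88
position: [0.555, 0.0529, 0.1191]
tool_rot: [-3.142, -0.0, -0.181]
force: [0.6, 0.3, -0.1]
grip_width: 0.0422
finger_force: 0.0
[ 0.6  0.3 -0.1] [ 0.02 -0.04  0.06] [0.555  0.0529 0.1191]
[(0.9, [472.0, 321.9, 86.8, 65.4]), (0.71, [450.4, 237.0, 47.7, 68.4]), (0.58, [284.7, 219.6, 85.7, 84.5])]
```

View pics/w7.png

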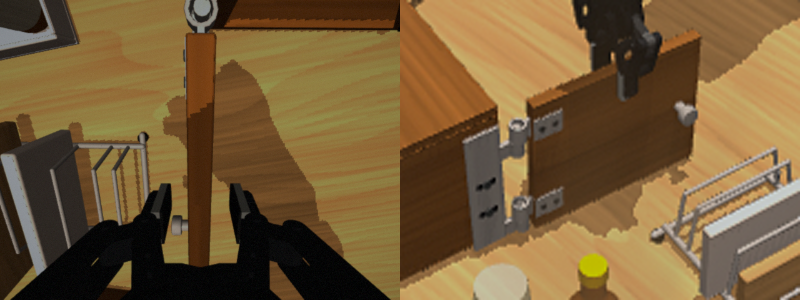

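View: both knuckles sit on their barrels, with the pin end visible inside the upper one. The door stands open at a right angle and the fingers are clear. Next I'll lift away, move round to the outer face and close the fingers for pushing.

```bash
python3 -m handwheel '[{"dx":0,"dy":0,"dz":-1,"wx":0,"wy":0,"wz":0,"claw":50},{"dx":0,"dy":0,"dz":-3,"wx":0,"wy":0,"wz":0,"claw":50},{"dx":0,"dy":0,"dz":-3.5,"wx":0,"wy":0,"wz":0,"claw":50},{"dx":0,"dy":0,"dz":-1.5,"wx":0,"wy":0,"wz":0,"claw":50},{"dx":-1.7,"dy":-1.7,"dz":0,"wx":0,"wy":0,"wz":0,"claw":50},{"dx":-1.7,"dy":-1.7,"dz":0,"wx":0,"wy":0,"wz":0,"claw":0},{"dx":-1.8,"dy":-1.6,"dz":0,"wx":0,"wy":0,"wz":0,"claw":0},{"dx":0,"dy":0,"dz":0,"wx":0,"wy":0,"wz":0,"claw":0}]' 40
cat > sw.py <<'E'
from h import *
s=monitor.observe();H=np.array([.6706,.0317]);y=-.181
X=np.array([np.cos(y),np.sin(y)]);Y=np.array([np.sin(y),-np.cos(y)])
d=s['position'][:2]-H;cur=np.array([d@X,d@Y])*100
print('cur',cur.round(2),'z',s['position'][2].round(4),'yaw',s['tool_rot'][2].round(3),'F',s['force'].round(1),s['clock'])
import sys
p=cur
for a in map(float,sys.argv[1:]):
    t=np.radians(a);c,S=np.cos(t),np.sin(t);P=17*np.array([-c,S])+(.75+1.1*S+1.45*c)*np.array([-S,-c]);print(a,P.round(2),(P-p).round(2));p=P
E
python3 sw.py -3 0 12 24 36 48 60 70 78 84 88 90 92
```

```text
clock: 16.02
position: [0.512, 0.1128, 0.2092]
tool_rot: [-3.141, 0.0, -0.179]
force: [0.7, -0.4, -0.3]
grip_width: -0.0001
finger_force: 0.0
cur [-17.06  -5.12] z 0.2092 yaw -0.179 F [ 0.7 -0.4 -0.3] 16.025
-3.0 [-16.86  -3.03] [0.19 2.09]
0.0 [-17.   -2.2] [-0.14  0.83]
12.0 [-17.13   1.19] [-0.13  3.39]
24.0 [-16.56   4.61] [0.57 3.42]
36.0 [-15.26   7.91] [1.29 3.3 ]
48.0 [-13.26  10.94] [2.   3.02]
60.0 [-10.6   13.51] [2.66 2.57]
70.0 [-7.96 15.2 ] [2.65 1.69]
78.0 [-5.62 16.19] [2.34 0.99]
84.0 [-3.76 16.7 ] [1.85 0.51]
88.0 [-2.49 16.92] [1.27 0.23]
90.0 [-1.85 17.  ] [0.64 0.08]
92.0 [-1.2  17.05] [0.65 0.05]
```

```bash
python3 -m handwheel '[{"dx":0,"dy":0,"dz":3,"wx":0,"wy":0,"wz":0,"claw":0},{"dx":0,"dy":0,"dz":3,"wx":0,"wy":0,"wz":0,"claw":0},{"dx":0,"dy":0,"dz":2.4,"wx":0,"wy":0,"wz":0,"claw":0},{"dx":0,"dy":1,"dz":0,"wx":0,"wy":0,"wz":0,"claw":0},{"dx":0,"dy":1,"dz":0,"wx":0,"wy":0,"wz":0,"claw":0},{"dx":0,"dy":0.9,"dz":0,"wx":0,"wy":0,"wz":0,"claw":0},{"dx":0,"dy":0.9,"dz":0,"wx":0,"wy":0,"wz":0,"claw":0},{"dx":0,"dy":0.9,"dz":0,"wx":0,"wy":0,"wz":0,"claw":0}]'
python3 sw.py 12
```

```text
clock: 17.02
position: [0.5045, 0.0646, 0.1255]
tool_rot: [-3.141, -0.001, -0.181]
force: [1.4, -0.6, -0.3]
grip_width: -0.0001
finger_force: 0.2
cur [-16.93  -0.25] z 0.1255 yaw -0.181 F [ 1.4 -0.6 -0.3] 17.025
12.0 [-17.13   1.19] [-0.19  1.44]
```

```bash
python3 -m handwheel '[{"dx":0,"dy":1,"dz":0,"wx":0,"wy":0,"wz":0,"claw":0},{"dx":0.1,"dy":1.2,"dz":0,"wx":0,"wy":0,"wz":0,"claw":0},{"dx":0.2,"dy":1.2,"dz":0,"wx":0,"wy":0,"wz":0,"claw":0},{"dx":0.2,"dy":1.2,"dz":0,"wx":0,"wy":0,"wz":0,"claw":0}]'
python3 sw.py 24 36 48
```

```text
clock: 17.52
position: [0.501, 0.0182, 0.1251]
tool_rot: [3.142, -0.0, -0.181]
force: [-0.4, 0.0, -0.6]
grip_width: 0.0002
finger_force: 0.1
cur [-16.44   4.38] z 0.1251 yaw -0.181 F [-0.4  0.  -0.6] 17.525
24.0 [-16.56   4.61] [-0.12  0.23]
36.0 [-15.26   7.91] [1.29 3.3 ]
48.0 [-13.26  10.94] [2.   3.02]
```

```bash
cat > ang.py <<'E'
from h import *
H=np.array([.6706,.0317])
for n in ('top','scene'):
    f=cam(n)
    for m in optics.masks_of('door',n):
        r=m['region'].astype(bool); best=[]
        for a in range(-5,96,3):
            t=-.181+np.radians(a);d=-np.array([np.cos(t),np.sin(t)]);nn=np.array([-np.sin(t),np.cos(t)])
            pts=[proj(f,[*(H+d*x+nn*y),z]) for x in(.014,.224) for y in(-.0075,.0075) for z in(.015,.185)]
            M=np.zeros((480,640),np.uint8);cv2.fillConvexPoly(M,cv2.convexHull(np.array(pts,np.float32)).astype(np.int32),1);M=M>0
            best.append(((M&r).sum()/(M|r).sum(),a))
        b=max(best)
        if b[0]>.2: print(n,round(m['p'],2),[int(v) for v in m['rect']],'IoU,angle',round(b[0],2),b[1])
E
python3 ang.py
```

```text
scene 0.83 [285, 206, 59, 95] IoU,angle 0.84 22
```

Door angle is about 22°, following the finger. Continuing to push.

```bash
python3 -m handwheel '[{"dx":0.5,"dy":1.4,"dz":0,"wx":0,"wy":0,"wz":0,"claw":0},{"dx":0.6,"dy":1.6,"dz":0,"wx":0,"wy":0,"wz":0,"claw":0},{"dx":0.9,"dy":1.6,"dz":0,"wx":0,"wy":0,"wz":0,"claw":0},{"dx":1,"dy":1.5,"dz":0,"wx":0,"wy":0,"wz":0,"claw":0},{"dx":1.1,"dy":1.3,"dz":0,"wx":0,"wy":0,"wz":0,"claw":0},{"dx":1.2,"dy":1.1,"dz":0,"wx":0,"wy":0,"wz":0,"claw":0}]'
python3 sw.py 66 74 80 85 88 90; python3 ang.py
```

```text
clock: 18.48
position: [0.5385, -0.0751, 0.1251]
tool_rot: [-3.142, 0.0, -0.182]
force: [0.0, 0.9, -0.6]
grip_width: 0.0003
finger_force: 0.1
cur [-11.08  12.88] z 0.1251 yaw -0.182 F [ 0.   0.9 -0.6] 18.475
66.0 [-9.06 14.58] [2.02 1.69]
74.0 [-6.81 15.73] [2.25 1.16]
80.0 [-5.01 16.38] [1.8  0.65]
85.0 [-3.45 16.76] [1.56 0.38]
88.0 [-2.49 16.92] [0.95 0.16]
90.0 [-1.85 17.  ] [0.64 0.08]
scene 0.63 [283, 192, 18, 108] IoU,angle 0.79 58
```

```bash
python3 -m handwheel '[{"dx":1,"dy":0.8,"dz":0,"wx":0,"wy":0,"wz":0,"claw":0},{"dx":1,"dy":0.8,"dz":0,"wx":0,"wy":0,"wz":0,"claw":0},{"dx":1.1,"dy":0.6,"dz":0,"wx":0,"wy":0,"wz":0,"claw":0},{"dx":1.1,"dy":0.5,"dz":0,"wx":0,"wy":0,"wz":0,"claw":0},{"dx":0.9,"dy":0.3,"dz":0,"wx":0,"wy":0,"wz":0,"claw":0},{"dx":0.7,"dy":0.3,"dz":0,"wx":0,"wy":0,"wz":0,"claw":0},{"dx":0.5,"dy":0.2,"dz":0,"wx":0,"wy":0,"wz":0,"claw":0},{"dx":0,"dy":0,"dz":0,"wx":0,"wy":0,"wz":0,"claw":0}]'
python3 sw.py 85 88 90 92; python3 ang.py
```

```text
clock: 19.68
position: [0.5936, -0.1199, 0.125]
tool_rot: [-3.142, 0.0, -0.181]
force: [-0.5, 0.8, -0.6]
grip_width: 0.0003
finger_force: 0.0
cur [-4.84 16.3 ] z 0.125 yaw -0.181 F [-0.5  0.8 -0.6] 19.675
85.0 [-3.45 16.76] [1.4  0.47]
88.0 [-2.49 16.92] [0.95 0.16]
90.0 [-1.85 17.  ] [0.64 0.08]
92.0 [-1.2  17.05] [0.65 0.05]
top 0.75 [301, 179, 56, 39] IoU,angle 0.45 79
scene 0.6 [255, 198, 39, 99] IoU,angle 0.5 79
```

```bash
python3 -m handwheel '[{"dx":0.6,"dy":0.2,"dz":0,"wx":0,"wy":0,"wz":0,"claw":0},{"dx":0.6,"dy":0.2,"dz":0,"wx":0,"wy":0,"wz":0,"claw":0},{"dx":0.5,"dy":0.1,"dz":0,"wx":0,"wy":0,"wz":0,"claw":0},{"dx":0.3,"dy":0,"dz":0,"wx":0,"wy":0,"wz":0,"claw":0},{"dx":0.3,"dy":0,"dz":0,"wx":0,"wy":0,"wz":0,"claw":0},{"dx":0,"dy":0,"dz":0,"wx":0,"wy":0,"wz":0,"claw":0}]'
python3 sw.py 88 90 92
```

```text
clock: 20.62
position: [0.6153, -0.1288, 0.1251]
tool_rot: [-3.142, 0.0, -0.181]
force: [-0.9, -0.0, -0.5]
grip_width: -0.0003
finger_force: 0.2
cur [-2.55 16.79] z 0.1251 yaw -0.181 F [-0.9 -0.  -0.5] 20.625
88.0 [-2.49 16.92] [0.06 0.14]
90.0 [-1.85 17.  ] [0.64 0.08]
92.0 [-1.2  17.05] [0.65 0.05]
```

```bash
python3 -m handwheel '[{"dx":0.2,"dy":0,"dz":0,"wx":0,"wy":0,"wz":0,"claw":0},{"dx":0.2,"dy":0,"dz":0,"wx":0,"wy":0,"wz":0,"claw":0},{"dx":0,"dy":0,"dz":0,"wx":0,"wy":0,"wz":0,"claw":0}]'
python3 sw.py 90
```

```text
clock: 21.0
position: [0.6193, -0.1296, 0.1251]
tool_rot: [-3.142, -0.0, -0.181]
force: [-0.6, 0.4, -0.6]
grip_width: 0.0005
finger_force: 0.1
cur [-2.15 16.79] z 0.1251 yaw -0.181 F [-0.6  0.4 -0.6] 21.0
90.0 [-1.85 17.  ] [0.3  0.21]
```

```bash
python3 -m handwheel '[{"dx":0.15,"dy":0,"dz":0,"wx":0,"wy":0,"wz":0,"claw":0},{"dx":0.1,"dy":0,"dz":0,"wx":0,"wy":0,"wz":0,"claw":0},{"dx":0,"dy":0,"dz":0,"wx":0,"wy":0,"wz":0,"claw":0}]'
python3 sw.py 90
```

```text
clock: 21.38
position: [0.6217, -0.13, 0.1251]
tool_rot: [-3.142, 0.0, -0.181]
force: [-0.5, -0.3, 0.3]
grip_width: 0.0002
finger_force: 0.1
cur [-1.9  16.79] z 0.1251 yaw -0.181 F [-0.5 -0.3  0.3] 21.375
90.0 [-1.85 17.  ] [0.05 0.21]
```

```bash
python3 -m handwheel '[{"dx":0.15,"dy":0,"dz":0,"wx":0,"wy":0,"wz":0,"claw":0},{"dx":0.15,"dy":0,"dz":0,"wx":0,"wy":0,"wz":0,"claw":0},{"dx":0,"dy":0,"dz":0,"wx":0,"wy":0,"wz":0,"claw":0}]'
python3 sw.py 90
```

```text
clock: 21.75
position: [0.6246, -0.1306, 0.125]
tool_rot: [-3.142, 0.0, -0.181]
force: [-0.1, -0.1, -0.8]
grip_width: -0.0
finger_force: 0.1
cur [-1.6  16.79] z 0.125 yaw -0.181 F [-0.1 -0.1 -0.8] 21.75
90.0 [-1.85 17.  ] [-0.25  0.21]
```

```bash
python3 -m handwheel '[{"dx":0.1,"dy":0,"dz":0,"wx":0,"wy":0,"wz":0,"claw":0},{"dx":0.1,"dy":0,"dz":0,"wx":0,"wy":0,"wz":0,"claw":0},{"dx":0,"dy":0,"dz":0,"wx":0,"wy":0,"wz":0,"claw":0}]'
python3 sw.py 90
```

```text
clock: 22.12
position: [0.6247, -0.1307, 0.125]
tool_rot: [3.141, 0.004, -0.181]
force: [-13.8, 3.0, 8.2]
grip_width: 0.0002
finger_force: 7.2
cur [-1.59 16.8 ] z 0.125 yaw -0.181 F [-13.8   3.    8.2] 22.125
90.0 [-1.85 17.  ] [-0.26  0.2 ]
```

Bumper contact: no travel, 14 N. I'll back off smoothly and check.

```bash
python3 -m handwheel '[{"dx":-0.1,"dy":0,"dz":0,"wx":0,"wy":0,"wz":0,"claw":0},{"dx":-0.1,"dy":0,"dz":0,"wx":0,"wy":0,"wz":0,"claw":0},{"dx":-0.3,"dy":0,"dz":0,"wx":0,"wy":0,"wz":0,"claw":0},{"dx":-2,"dy":0,"dz":0,"wx":0,"wy":0,"wz":0,"claw":0},{"dx":-4,"dy":0,"dz":0,"wx":0,"wy":0,"wz":0,"claw":0},{"dx":-5,"dy":0,"dz":0,"wx":0,"wy":0,"wz":0,"claw":0},{"dx":-4,"dy":0,"dz":-3,"wx":0,"wy":0,"wz":0,"claw":0},{"dx":0,"dy":0,"dz":-4,"wx":0,"wy":0,"wz":0,"claw":0}]'
python3 sw.py
python3 - <<'E'
from h import *
f=cam('top');H=np.array([.6706,.0317])
ms=optics.masks_of('door','top')
for m in ms: print(round(m['p'],2),[int(v) for v in m['rect']])
for a in (80,85,88,90,92):
    t=-.181+np.radians(a);d=-np.array([np.cos(t),np.sin(t)]);n=np.array([-np.sin(t),np.cos(t)])
    print(a,[proj(f,[*(H+d*x+n*y),.185]).round(1).tolist() for x,y in((.014,.0075),(.224,.0075),(.224,-.0075))])
m=max((m for m in ms if 280<m['rect'][0]<340),key=lambda m:m['p'],default=None)
if m:
    r=m['region'].astype(bool)
    for c in range(310,405,10):
        v=np.where(r[:,c])[0]; print(c,v.min() if len(v) else None,v.max() if len(v) else None,end=' | ')
# brightness profile near free edge
g=f['frame'].sum(2)
for c in (330,350,370,390,398): print(c,g[175:215,c].tolist())
E
```

```text
clock: 23.12
position: [0.4713, -0.1027, 0.1956]
tool_rot: [3.141, 0.002, -0.181]
force: [1.1, 0.3, 0.7]
grip_width: -0.0
finger_force: 0.0
cur [-17.18  16.81] z 0.1956 yaw -0.181 F [1.1 0.3 0.7] 23.125
0.77 [71, 263, 72, 25]
0.73 [492, 248, 32, 27]
0.67 [157, 324, 69, 32]
0.58 [299, 176, 100, 45]
80 [[307.6, 186.8], [393.1, 220.9], [395.4, 214.8]]
85 [[308.0, 186.4], [396.0, 213.0], [397.8, 206.7]]
88 [[308.3, 186.1], [397.5, 208.1], [399.0, 201.8]]
90 [[308.4, 185.9], [398.3, 204.8], [399.5, 198.5]]
92 [[308.6, 185.8], [399.0, 201.5], [400.0, 195.2]]
310 181 199 | 320 182 201 | 330 185 203 | 340 187 206 | 350 190 209 | 360 193 212 | 370 195 214 | 380 198 221 | 390 200 215 | 400 None None | 330 [285, 286, 278, 261, 222, 164, 182, 194, 232, 255, 268, 278, 284, 271, 260, 220, 164, 118, 104, 96, 95, 107, 104, 118, 97, 91, 101, 107, 175, 278, 356, 392, 401, 398, 392, 394, 395, 396, 404, 401]
350 [283, 276, 292, 286, 286, 278, 281, 261, 237, 197, 179, 194, 204, 199, 238, 282, 275, 268, 290, 289, 246, 161, 114, 110, 109, 99, 101, 105, 107, 102, 105, 97, 76, 126, 249, 328, 392, 399, 396, 399]
370 [296, 287, 278, 275, 278, 287, 285, 290, 278, 274, 275, 269, 264, 231, 177, 194, 191, 187, 194, 216, 243, 263, 282, 291, 285, 269, 209, 127, 110, 99, 104, 106, 107, 109, 76, 91, 88, 88, 116, 196]
390 [287, 296, 290, 286, 293, 273, 281, 268, 274, 289, 293, 290, 293, 300, 295, 276, 256, 216, 167, 118, 124, 122, 100, 102, 151, 216, 282, 291, 300, 306, 285, 226, 159, 113, 94, 112, 111, 120, 107, 150]
398 [291, 300, 291, 288, 288, 289, 284, 288, 266, 265, 276, 273, 282, 295, 288, 289, 278, 271, 254, 214, 136, 103, 90, 101, 137, 212, 259, 297, 290, 296, 310, 318, 343, 345, 364, 373, 392, 392, 390, 383]
```

The profile shows a gap of about 3° at the free edge, so either the door sprang back or the finger met something else. I'll push again, look while in contact, then release slowly.

```bash
cat > gap.py <<'E'
from h import *
# row of outer top edge (bright->dark) and cupboard front edge, by steepest drop, along columns
f=cam('top');g=cv2.GaussianBlur(f['frame'].sum(2).astype(np.float32),(3,3),0);xs=[];o=[];i=[]
for c in range(326,400,4):
    e=184.5+.23*(c-306); p=g[:,c]; lo=int(e)-3; d=np.diff(p)
    k=lo+np.argmin(d[lo:lo+14]); j=k-14+np.argmin(d[k-14:k-5]); xs.append(c);o.append(int(k));i.append(int(j))
print(xs,o,i,sep='\n'); print('slopes door',np.polyfit(xs,o,1)[0].round(3),'cup',np.polyfit(xs,i,1)[0].round(3))
E
python3 -m handwheel '[{"dx":0,"dy":0,"dz":3.5,"wx":0,"wy":0,"wz":0,"claw":0},{"dx":0,"dy":0,"dz":3.5,"wx":0,"wy":0,"wz":0,"claw":0},{"dx":5,"dy":0,"dz":0,"wx":0,"wy":0,"wz":0,"claw":0},{"dx":4,"dy":0,"dz":0,"wx":0,"wy":0,"wz":0,"claw":0},{"dx":3,"dy":0,"dz":0,"wx":0,"wy":0,"wz":0,"claw":0},{"dx":1,"dy":0,"dz":0,"wx":0,"wy":0,"wz":0,"claw":0},{"dx":0.8,"dy":0,"dz":0,"wx":0,"wy":0,"wz":0,"claw":0},{"dx":0.7,"dy":0,"dz":0,"wx":0,"wy":0,"wz":0,"claw":0}]'
python3 sw.py
python3 -m handwheel '[{"dx":0.3,"dy":0,"dz":0,"wx":0,"wy":0,"wz":0,"claw":0},{"dx":0.3,"dy":0,"dz":0,"wx":0,"wy":0,"wz":0,"claw":0},{"dx":0.3,"dy":0,"dz":0,"wx":0,"wy":0,"wz":0,"claw":0},{"dx":0,"dy":0,"dz":0,"wx":0,"wy":0,"wz":0,"claw":0}]'
python3 sw.py;python3 gap.py
```

```text
clock: 24.22
position: [0.6166, -0.1292, 0.1251]
tool_rot: [3.142, 0.0, -0.181]
force: [-0.8, 0.1, 0.3]
grip_width: 0.0001
finger_force: 0.1
cur [-2.42 16.8 ] z 0.1251 yaw -0.181 F [-0.8  0.1  0.3] 24.225
clock: 24.72
position: [0.6247, -0.1307, 0.125]
tool_rot: [3.141, 0.002, -0.181]
force: [-5.7, 1.3, 3.5]
grip_width: -0.0001
finger_force: 3.2
cur [-1.6 16.8] z 0.125 yaw -0.181 F [-5.7  1.3  3.5] 24.725
[326, 330, 334, 338, 342, 346, 350, 354, 358, 362, 366, 370, 374, 378, 382, 386, 390, 394, 398]
[187, 188, 189, 190, 191, 192, 192, 194, 198, 201, 199, 209, 199, 200, 204, 202, 207, 206, 209]
[177, 178, 179, 180, 181, 182, 183, 184, 192, 192, 186, 198, 193, 192, 192, 196, 194, 193, 200]
slopes door 0.302 cup 0.296
```

In contact it is shut, so it rebounded at the quick release. I'll release very slowly.

```bash
python3 -m handwheel '[{"dx":-0.02,"dy":0,"dz":0,"wx":0,"wy":0,"wz":0,"claw":0},{"dx":-0.02,"dy":0,"dz":0,"wx":0,"wy":0,"wz":0,"claw":0},{"dx":-0.02,"dy":0,"dz":0,"wx":0,"wy":0,"wz":0,"claw":0},{"dx":-0.02,"dy":0,"dz":0,"wx":0,"wy":0,"wz":0,"claw":0},{"dx":-0.01,"dy":0,"dz":0,"wx":0,"wy":0,"wz":0,"claw":0},{"dx":-0.01,"dy":0,"dz":0,"wx":0,"wy":0,"wz":0,"claw":0},{"dx":-0.01,"dy":0,"dz":0,"wx":0,"wy":0,"wz":0,"claw":0},{"dx":0,"dy":0,"dz":0,"wx":0,"wy":0,"wz":0,"claw":0}]'
python3 -m handwheel '[{"dx":-0.01,"dy":0,"dz":0,"wx":0,"wy":0,"wz":0,"claw":0},{"dx":-0.01,"dy":0,"dz":0,"wx":0,"wy":0,"wz":0,"claw":0},{"dx":-0.01,"dy":0,"dz":0,"wx":0,"wy":0,"wz":0,"claw":0},{"dx":-0.01,"dy":0,"dz":0,"wx":0,"wy":0,"wz":0,"claw":0},{"dx":-0.02,"dy":0,"dz":0,"wx":0,"wy":0,"wz":0,"claw":0},{"dx":-0.02,"dy":0,"dz":0,"wx":0,"wy":0,"wz":0,"claw":0},{"dx":-0.02,"dy":0,"dz":0,"wx":0,"wy":0,"wz":0,"claw":0},{"dx":0,"dy":0,"dz":0,"wx":0,"wy":0,"wz":0,"claw":0}]'
python3 sw.py;python3 gap.py
python3 -m handwheel '[{"dx":-0.05,"dy":0,"dz":0,"wx":0,"wy":0,"wz":0,"claw":0},{"dx":-0.1,"dy":0,"dz":0,"wx":0,"wy":0,"wz":0,"claw":0},{"dx":-0.5,"dy":0,"dz":0,"wx":0,"wy":0,"wz":0,"claw":0},{"dx":-3,"dy":0,"dz":0,"wx":0,"wy":0,"wz":0,"claw":0},{"dx":-5,"dy":0,"dz":0,"wx":0,"wy":0,"wz":0,"claw":0},{"dx":-5,"dy":0,"dz":0,"wx":0,"wy":0,"wz":0,"claw":0},{"dx":-5,"dy":0,"dz":0,"wx":0,"wy":0,"wz":0,"claw":0},{"dx":0,"dy":0,"dz":0,"wx":0,"wy":0,"wz":0,"claw":0}]'
python3 gap.py
```

```text
clock: 25.78
position: [0.6247, -0.1306, 0.1251]
tool_rot: [-3.142, -0.0, -0.181]
force: [-0.9, -0.4, -0.0]
grip_width: -0.0001
finger_force: 0.5
clock: 26.78
position: [0.6234, -0.1304, 0.1251]
tool_rot: [3.142, 0.0, -0.181]
force: [-0.5, -0.2, 0.5]
grip_width: 0.0002
finger_force: 0.0
cur [-1.72 16.79] z 0.1251 yaw -0.181 F [-0.5 -0.2  0.5] 26.775
[326, 330, 334, 338, 342, 346, 350, 354, 358, 362, 366, 370, 374, 378, 382, 386, 390, 394, 398]
[188, 188, 189, 190, 191, 192, 193, 194, 198, 205, 195, 209, 200, 201, 199, 210, 208, 202, 208]
[177, 178, 179, 180, 181, 182, 183, 184, 187, 193, 184, 195, 194, 193, 188, 202, 194, 189, 197]
slopes door 0.293 cup 0.279
clock: 27.82
position: [0.4369, -0.0967, 0.1254]
tool_rot: [3.141, 0.001, -0.181]
force: [1.4, -0.3, -1.3]
grip_width: 0.0001
finger_force: 0.0
[326, 330, 334, 338, 342, 346, 350, 354, 358, 362, 366, 370, 374, 378, 382, 386, 390, 394, 398]
[188, 189, 190, 191, 192, 193, 194, 195, 196, 196, 198, 199, 199, 200, 201, 202, 203, 204, 203]
[177, 179, 179, 181, 181, 182, 183, 184, 185, 186, 186, 187, 188, 189, 190, 191, 192, 193, 194]
slopes door 0.224 cup 0.224
```

```bash
cat > gap2.py <<'E'
from h import *
F=[cam('top') for _ in range(6)];f=F[0];g=np.mean([x['frame'].sum(2) for x in F],0)
D=[];C=[]
def cross(p,k):  # sub-pixel extremum of slope
    d=-np.diff(p);w=d[k-2:k+3].clip(0);return k+.5+(w*np.arange(-2,3)).sum()/w.sum()
for c in range(324,396,3):
    e=184.5+.23*(c-306);p=g[:,c];d=np.diff(p);lo=int(e)-3;k=lo+np.argmin(d[lo:lo+14]);j=k-14+np.argmin(d[k-14:k-5])
    D.append(atz(f,c,cross(p,k),.185)[:2]);C.append(atz(f,c,cross(p,j),.188)[:2])
D=np.array(D);C=np.array(C)
pc=np.polyfit(C[:,1],C[:,0],1);pd=np.polyfit(D[:,1],D[:,0],1)
print('yaw cup',-np.arctan(pc[0]),'door',-np.arctan(pd[0]),'rms mm',1e3*np.std(C[:,0]-np.polyval(pc,C[:,1])),1e3*np.std(D[:,0]-np.polyval(pd,D[:,1])))
for y in(0.02,-.04,-.1,-.17): print(y,'gap mm',round(1e3*(np.polyval(pc,y)-np.polyval(pd,y))*np.cos(.18),1))
E
python3 gap2.py
```

```text
yaw cup -0.19415946921884428 door -0.20815561801617835 rms mm 0.38951215206402673 0.2858830302741746
0.02 gap mm 22.7
-0.04 gap mm 23.5
-0.1 gap mm 24.4
-0.17 gap mm 25.4
```

```bash
sed -i 's/range(324,396,3)/range(324,int(__import__("sys").argv[1]),2)/' gap2.py; python3 gap2.py 352
python3 -m handwheel '[{"dx":5,"dy":0,"dz":0,"wx":0,"wy":0,"wz":0,"claw":0},{"dx":5,"dy":0,"dz":0,"wx":0,"wy":0,"wz":0,"claw":0},{"dx":4.2,"dy":0,"dz":0,"wx":0,"wy":0,"wz":0,"claw":0},{"dx":3,"dy":0,"dz":0,"wx":0,"wy":0,"wz":0,"claw":0},{"dx":1,"dy":0,"dz":0,"wx":0,"wy":0,"wz":0,"claw":0},{"dx":0.4,"dy":0,"dz":0,"wx":0,"wy":0,"wz":0,"claw":0},{"dx":0,"dy":0,"dz":0,"wx":0,"wy":0,"wz":0,"claw":0}]'
python3 sw.py; python3 gap2.py 352
python3 -m handwheel '[{"dx":0.05,"dy":0,"dz":0,"wx":0,"wy":0,"wz":0,"claw":0},{"dx":0.05,"dy":0,"dz":0,"wx":0,"wy":0,"wz":0,"claw":0},{"dx":0.02,"dy":0,"dz":0,"wx":0,"wy":0,"wz":0,"claw":0},{"dx":0,"dy":0,"dz":0,"wx":0,"wy":0,"wz":0,"claw":0}]'
python3 sw.py; python3 gap2.py 352
```

```text
yaw cup -0.18969895017113786 door -0.16811222841839804 rms mm 0.27726324063364116 1.5059503945036417
0.02 gap mm 25.7
-0.04 gap mm 24.4
-0.1 gap mm 23.1
-0.17 gap mm 21.5
clock: 29.35
position: [0.6224, -0.1303, 0.1251]
tool_rot: [3.142, 0.0, -0.181]
force: [-0.9, -0.3, -1.0]
grip_width: -0.0004
finger_force: 0.0
cur [-1.82 16.8 ] z 0.1251 yaw -0.181 F [-0.9 -0.3 -1. ] 29.35
yaw cup -0.1937594157403221 door -0.21276134026668717 rms mm 0.20188681571469547 0.4190645616755333
0.02 gap mm 21.8
-0.04 gap mm 23.0
-0.1 gap mm 24.2
-0.17 gap mm 25.6
clock: 30.15
position: [0.6242, -0.1305, 0.1251]
tool_rot: [-3.142, 0.0, -0.181]
force: [-1.0, -0.5, 0.5]
grip_width: 0.0002
finger_force: 0.1
cur [-1.65 16.79] z 0.1251 yaw -0.181 F [-1.  -0.5  0.5] 30.15
yaw cup -0.19216439560440396 door -0.19276116276510524 rms mm 0.27067410888839816 0.2782156918705993
0.02 gap mm 22.2
-0.04 gap mm 22.2
-0.1 gap mm 22.3
-0.17 gap mm 22.3
```

```bash
python3 -m handwheel '[{"dx":0.03,"dy":0,"dz":0,"wx":0,"wy":0,"wz":0,"claw":0},{"dx":0.03,"dy":0,"dz":0,"wx":0,"wy":0,"wz":0,"claw":0},{"dx":0.03,"dy":0,"dz":0,"wx":0,"wy":0,"wz":0,"claw":0},{"dx":0,"dy":0,"dz":0,"wx":0,"wy":0,"wz":0,"claw":0},{"dx":0,"dy":0,"dz":0,"wx":0,"wy":0,"wz":0,"claw":0}]'
python3 sw.py; python3 gap2.py 352
python3 -m handwheel '[{"dx":-0.02,"dy":0,"dz":0,"wx":0,"wy":0,"wz":0,"claw":0},{"dx":-0.01,"dy":0,"dz":0,"wx":0,"wy":0,"wz":0,"claw":0},{"dx":-0.01,"dy":0,"dz":0,"wx":0,"wy":0,"wz":0,"claw":0},{"dx":-0.01,"dy":0,"dz":0,"wx":0,"wy":0,"wz":0,"claw":0},{"dx":-0.01,"dy":0,"dz":0,"wx":0,"wy":0,"wz":0,"claw":0},{"dx":0,"dy":0,"dz":0,"wx":0,"wy":0,"wz":0,"claw":0}]'
python3 sw.py; python3 gap2.py 352
python3 -m handwheel '[{"dx":-0.3,"dy":0,"dz":0,"wx":0,"wy":0,"wz":0,"claw":0},{"dx":0,"dy":0,"dz":0,"wx":0,"wy":0,"wz":0,"claw":0},{"dx":0,"dy":0,"dz":0,"wx":0,"wy":0,"wz":0,"claw":0}]'
python3 sw.py; python3 gap2.py 352
```

```text
clock: 31.08
position: [0.6247, -0.1306, 0.1251]
tool_rot: [3.142, 0.001, -0.181]
force: [-4.3, 1.7, 3.4]
grip_width: 0.0001
finger_force: 2.7
cur [-1.59 16.79] z 0.1251 yaw -0.181 F [-4.3  1.7  3.4] 31.075
yaw cup -0.19620263034931756 door -0.1873909144993396 rms mm 0.3584535497871115 0.22902294388622624
0.02 gap mm 22.6
-0.04 gap mm 22.0
-0.1 gap mm 21.5
-0.17 gap mm 20.8
clock: 32.12
position: [0.6246, -0.1306, 0.1251]
tool_rot: [-3.142, -0.0, -0.181]
force: [-0.0, -0.3, -0.2]
grip_width: -0.0
finger_force: 0.3
cur [-1.6 16.8] z 0.1251 yaw -0.181 F [-0.  -0.3 -0.2] 32.125
yaw cup -0.19642545106742978 door -0.18566684610745837 rms mm 0.2852984524476484 0.19353704519782544
0.02 gap mm 22.7
-0.04 gap mm 22.0
-0.1 gap mm 21.4
-0.17 gap mm 20.6
clock: 32.8
position: [0.6215, -0.1301, 0.1251]
tool_rot: [-3.142, -0.0, -0.181]
force: [-0.2, -0.5, 0.6]
grip_width: -0.0002
finger_force: 0.0
cur [-1.92 16.79] z 0.1251 yaw -0.181 F [-0.2 -0.5  0.6] 32.8
yaw cup -0.1969330407308327 door -0.21684684642667834 rms mm 0.2799599721545108 0.44026357654963144
0.02 gap mm 22.1
-0.04 gap mm 23.3
-0.1 gap mm 24.5
-0.17 gap mm 26.0
```

```bash
python3 -m handwheel '[{"dx":0.05,"dy":0,"dz":0,"wx":0,"wy":0,"wz":0,"claw":0},{"dx":0.05,"dy":0,"dz":0,"wx":0,"wy":0,"wz":0,"claw":0},{"dx":0.05,"dy":0,"dz":0,"wx":0,"wy":0,"wz":0,"claw":0},{"dx":0.05,"dy":0,"dz":0,"wx":0,"wy":0,"wz":0,"claw":0},{"dx":0.05,"dy":0,"dz":0,"wx":0,"wy":0,"wz":0,"claw":0},{"dx":0.03,"dy":0,"dz":0,"wx":0,"wy":0,"wz":0,"claw":0},{"dx":0,"dy":0,"dz":0,"wx":0,"wy":0,"wz":0,"claw":0},{"dx":0,"dy":0,"dz":0,"wx":0,"wy":0,"wz":0,"claw":0}]'
python3 sw.py; python3 gap2.py 352|tail -1
python3 -m handwheel '[{"dx":-0.05,"dy":0,"dz":0,"wx":0,"wy":0,"wz":0,"claw":0},{"dx":-0.2,"dy":0,"dz":0,"wx":0,"wy":0,"wz":0,"claw":0},{"dx":-0.5,"dy":0,"dz":0,"wx":0,"wy":0,"wz":0,"claw":0},{"dx":-1,"dy":0,"dz":0,"wx":0,"wy":0,"wz":0,"claw":0},{"dx":0,"dy":0,"dz":0,"wx":0,"wy":0,"wz":0,"claw":0}]'
python3 sw.py; python3 gap2.py 352|tail -1; python3 gap2.py 352|tail -1
```

```text
clock: 34.1
position: [0.6242, -0.1305, 0.1251]
tool_rot: [-3.142, 0.0, -0.181]
force: [-0.6, -0.1, 0.7]
grip_width: 0.0004
finger_force: 0.1
cur [-1.64 16.79] z 0.1251 yaw -0.181 F [-0.6 -0.1  0.7] 34.1
-0.17 gap mm 22.6
clock: 35.02
position: [0.6063, -0.1273, 0.1253]
tool_rot: [3.141, 0.0, -0.181]
force: [0.3, 0.7, 0.3]
grip_width: -0.0
finger_force: 0.0
cur [-3.46 16.8 ] z 0.1253 yaw -0.181 F [0.3 0.7 0.3] 35.025
-0.17 gap mm 25.8
-0.17 gap mm 25.6
```

```bash
python3 -m handwheel '[{"dx":1.4,"dy":0,"dz":0,"wx":0,"wy":0,"wz":0,"claw":0},{"dx":0.3,"dy":0,"dz":0,"wx":0,"wy":0,"wz":0,"claw":0},{"dx":0.1,"dy":0,"dz":0,"wx":0,"wy":0,"wz":0,"claw":0},{"dx":0.05,"dy":0,"dz":0,"wx":0,"wy":0,"wz":0,"claw":0},{"dx":0.03,"dy":0,"dz":0,"wx":0,"wy":0,"wz":0,"claw":0},{"dx":0,"dy":0,"dz":0,"wx":0,"wy":0,"wz":0,"claw":0}]' >/dev/null
python3 sw.py; python3 gap2.py 352|tail -1
python3 -m handwheel '[{"dx":-0.05,"dy":0,"dz":0,"wx":0,"wy":0,"wz":0,"claw":0},{"dx":0,"dy":0,"dz":0,"wx":0,"wy":0,"wz":0,"claw":0},{"dx":0,"dy":0,"dz":0,"wx":0,"wy":0,"wz":0,"claw":0}]' >/dev/null
python3 sw.py; python3 gap2.py 352|tail -1
python3 -m handwheel '[{"dx":-0.1,"dy":0,"dz":0,"wx":0,"wy":0,"wz":0,"claw":0},{"dx":0,"dy":0,"dz":0,"wx":0,"wy":0,"wz":0,"claw":0}]' >/dev/null
python3 sw.py; python3 gap2.py 352|tail -1
python3 -m handwheel '[{"dx":-0.1,"dy":0,"dz":0,"wx":0,"wy":0,"wz":0,"claw":0},{"dx":0,"dy":0,"dz":0,"wx":0,"wy":0,"wz":0,"claw":0}]' >/dev/null
python3 sw.py; python3 gap2.py 352|tail -1
```

```text
cur [-1.6  16.79] z 0.1249 yaw -0.181 F [-5.8  1.2  1.3] 36.375
-0.17 gap mm 21.4
cur [-1.6  16.79] z 0.125 yaw -0.181 F [-5.3  1.4 -0.2] 37.05
-0.17 gap mm 20.8
cur [-1.61 16.8 ] z 0.1253 yaw -0.181 F [ 0.   0.5 -0.1] 37.6
-0.17 gap mm 22.6
cur [-1.76 16.79] z 0.1251 yaw -0.181 F [-0.1 -1.1  0. ] 38.15
-0.17 gap mm 23.1
```

```bash
python3 -m handwheel '[{"dx":-0.1,"dy":0,"dz":0,"wx":0,"wy":0,"wz":0,"claw":0},{"dx":-0.1,"dy":0,"dz":0,"wx":0,"wy":0,"wz":0,"claw":0},{"dx":-0.1,"dy":0,"dz":0,"wx":0,"wy":0,"wz":0,"claw":0},{"dx":-0.1,"dy":0,"dz":0,"wx":0,"wy":0,"wz":0,"claw":0}]' >/dev/null
python3 sw.py; python3 gap2.py 352|tail -1
python3 -m handwheel '[{"dx":-0.3,"dy":0,"dz":0,"wx":0,"wy":0,"wz":0,"claw":0},{"dx":-2,"dy":0,"dz":0,"wx":0,"wy":0,"wz":0,"claw":0},{"dx":-5,"dy":0,"dz":0,"wx":0,"wy":0,"wz":0,"claw":0},{"dx":-5,"dy":0,"dz":0,"wx":0,"wy":0,"wz":0,"claw":0},{"dx":-4,"dy":0,"dz":-3,"wx":0,"wy":0,"wz":0,"claw":0}]' >/dev/null
python3 gap2.py 352|tail -1; python3 gap2.py 396
python3 - <<'E'
from h import *
f=cam('top')['frame'].sum(2)
for c in (328,340,352): print(c,f[172:212,c].tolist())
E
```

```text
cur [-2.17 16.79] z 0.1251 yaw -0.181 F [-0.6  0.3 -0.9] 38.95
-0.17 gap mm 28.1
-0.17 gap mm 22.5
yaw cup -0.19268039896730135 door -0.18688541271120282 rms mm 0.3578786262075037 0.26379980980688966
0.02 gap mm 22.7
-0.04 gap mm 22.3
-0.1 gap mm 22.0
-0.17 gap mm 21.5
328 [282, 275, 276, 279, 284, 277, 255, 224, 186, 197, 245, 270, 285, 280, 285, 278, 214, 147, 98, 109, 111, 105, 94, 94, 109, 90, 91, 90, 102, 208, 315, 385, 418, 411, 402, 397, 390, 377, 392, 401]
340 [280, 278, 293, 287, 287, 268, 274, 274, 267, 246, 176, 171, 220, 264, 273, 269, 275, 280, 256, 196, 141, 109, 120, 101, 107, 108, 85, 111, 81, 99, 69, 142, 246, 333, 394, 397, 395, 384, 391, 388]
352 [291, 285, 275, 284, 283, 290, 282, 281, 287, 283, 268, 267, 218, 179, 183, 231, 259, 284, 293, 297, 284, 241, 164, 103, 79, 107, 106, 90, 106, 82, 70, 77, 89, 111, 194, 291, 365, 385, 403, 398]
```

The arm-away full-span measurement now shows the door parallel and within about 1 mm of the pressed position. The earlier short-span readings were affected by the arm's shadow. I'll retreat and confirm.

```bash
python3 -m handwheel '[{"dx":0,"dy":1,"dz":-4,"wx":0,"wy":0,"wz":0,"claw":0},{"dx":0,"dy":4,"dz":-4,"wx":0,"wy":0,"wz":0,"claw":0},{"dx":0,"dy":5,"dz":0,"wx":0,"wy":0,"wz":0,"claw":0},{"dx":0,"dy":5,"dz":0,"wx":0,"wy":0,"wz":0,"claw":0},{"dx":0,"dy":0,"dz":0,"wx":0,"wy":0,"wz":0,"claw":0},{"dx":0,"dy":0,"dz":0,"wx":0,"wy":0,"wz":0,"claw":0}]'
python3 gap2.py 396; python3 gap2.py 396|tail -1
python3 - <<'E'
from h import *
S=cam('scene');print([(round(m['p'],2),[int(v) for v in m['rect']]) for k in('tumbler','board_a','rack') for m in optics.masks_of(k,'scene')[:2]])
E
```

```text
clock: 41.28
position: [0.4319, -0.2474, 0.2349]
tool_rot: [-3.141, 0.0, -0.181]
force: [0.5, 0.5, -0.3]
grip_width: 0.0001
finger_force: 0.0
yaw cup -0.19302526430322478 door -0.18509577166432345 rms mm 0.3651821754033579 0.2315384112074124
0.02 gap mm 23.0
-0.04 gap mm 22.5
-0.1 gap mm 22.0
-0.17 gap mm 21.4
-0.17 gap mm 21.5
[(0.75, [201, 169, 24, 23]), (0.61, [264, 321, 32, 46]), (0.87, [370, 273, 66, 58]), (0.76, [384, 283, 77, 72]), (0.77, [346, 267, 117, 101]), (0.47, [369, 273, 65, 61])]
```

```bash
python3 -c "
from workcell import job_done
print(job_done())"
```

```text
the job is handed in; nothing more can be done
None
```

I lifted the door out of the rack, hung it with both knuckles fully down on the pins, and swung it shut. After a slow release it stayed put, parallel to the front and within about 1 mm of its pressed position against the bumpers, and I handed the job in at about 42 s.

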